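Cover the steeping cup with its lid from the lid bin

ROBOT

A 6-joint arm with a two-finger parallel gripper is mounted at the origin on a cart in front of the work surface, level with it; the furniture and walls round the work are solid. World frame = base frame: x ahead of the robot, y to its left, z up, the work surface at z = 0. Lengths are in mm, angles in degrees, forces in N, time in s.
With the tool pointing down it reaches from about 350 to 850 mm from the base axis. Payload 8.1 kg.
Tool frame: the origin (TCP) lies midway between the tips of the shut fingers; the grasp point (between the pads) lies 19 mm behind it (r.grip_depth is the distance from the TCP to the grasp point, in mm); z points along the fingers, y is the direction in which the jaws open and shut (so a half turn about z gives the same grasp; the last joint's range is limited). The gripper opens to 85 mm and grips with 20 to 120 N. Pads are 22 mm wide; open, the fingers measure 114 mm over their backs; the gripper's body (76 mm by 85 mm) begins 54 mm behind the grasp point. The pads swing forward as they close: fully open they stand 13 mm farther back than shut.
Start: joints at [-81.956, 7.471, 85.268, -0, 87.261, -4.893], TCP at [134.352, -584.769, 231.292] pointing down, gripper open.
Joint ranges: [-169.43, 169.43], [-51.17, 129.36], [1.28, 143.12], [-76.62, 256.62], [0, 156.53], [-152.29, 152.29]. Speed limits (degrees/s): [136.94, 136.94, 159.86, 180, 180, 180].

INTERFACE

Orientations are given as [roll, pitch, yaw] about the fixed x, y, z axes, in that order (R = Rz(yaw) Ry(pitch) Rx(roll)).
In Python, from bench import r, imaging gives the robot as it stands.
- The arm moves only by the shell command python3 -m creep 'ROWS' [FORCE]. ROWS is text: rows parted by semicolons, each of 7 numbers parted by spaces: the shift along the tool's x, y, z in cm, then the turn, a rotation vector about the tool's x, y, z in degrees, then the finger opening in cm, from 0 to 8.54. In form: dx dy dz ax ay az gripper; .... A call has 1 to 20 rows; each row is the pose to reach, as a shift and turn from the pose measured when the call began, along the tool's axes at that moment; what a row does not reach only later rows make up. A row lasts 1/10 s, in which the tool goes at most 50 mm and 8.59 degrees, less where a joint would pass 70% of its speed; a pose out of reach is approached as far as the arm can. A call with a gripper value outside its range is refused whole. The fingers move at their own pace and stop on an object; FORCE is the grip in N (left out, the last holds). Time passes only in rows, so rows that repeat a pose let the fingers close. It gives the time, the measured TCP pose, the force and the opening at its end, in the units of the state.
- r.sense(): the state, without advancing time (a new reading comes with each control period).
- imaging.snapshot(name): name is "scene" or "top"; returns the picture (420x560x3 uint8, red, green, blue); there is no depth.
- imaging.camera_info(name): a dict with "camera_matrix" (3x3 intrinsics, pixels), "k1" (the pictures are not rectified: a ray, as slopes to the right and down, at radius r is drawn at 1 + k1 r^2 times it, then the intrinsics apply), "R" (3x3) and "t" (3): a world point X has camera coordinates R X + t. Camera axes: x right, y down, z forward; pixel columns grow to the right and rows downward; lengths in mm; the calibration is good to about 2 mm. A picture is of the moment at which its call begins. camera_info takes no time and is no camera call.
- r.hand_in(): hands the job in, once; it reports no verdict.
The state is a dict: "time": time; "joint_pos": joint angles; "qd": joint speeds; "joint_efforts": joint torques, N m; "tool_pos": TCP position; "tcp_rot": TCP orientation; "ft_force": force on the tool from outside, world axes, zero at the start; "wrist_torque": the same for the moment, N m; "finger_gap": finger opening in mm.
Only numpy, scipy, OpenCV 4.12 (cv2) and the standard library are available. Lean on these libraries where they do the work, as an engineer would, in place of code of your own. Each camera call takes 0.05 s, during which the arm holds its last target.

TASK

The tea in the cup on the slate is steeping: cover it with its own lid, the one of the three in the wooden lid bin whose size fits the cup. Take the lid out of its compartment, lay it flat on the slate or counter with its knob up and let go, then take it again by the knob and lower it onto the cup until it sits level and fully home before letting go. Keep the cup upright where it stands and leave the other lids and the rest of the order alone.

Things in the scene. Friction and masses are not known exactly. Their poses are not given: they have to be found in the camera images.
- cup_lid_center (a point): White round lid that fits the cup, 62 mm across, 33 mm high; point on its axis half-way up. Own z: underside to knob. Heights above underside: locating ring 45 mm across 0-6, flat rim 6-10, low dome to 17, knob 18 mm across 17-33. 60 g. Starts on edge in one compartment of the bin, underside to the bin's front, axis 20 deg above level. Lying flat it rests on its ring, this point 16.5 mm up.
- large_lid_center (a point): A larger lid of the same make, 72 mm across, for another pot; too big for the cup. Point on its axis, 16.5 mm above its underside. On edge in another compartment; leave it there.
- small_lid_center (a point): A smaller lid of the same make, 52 mm across, for another pot; too small for the cup. Point on its axis, 16.5 mm above its underside. On edge in another compartment; leave it there.
- lid_bin_center (a point): Fixed wooden lid bin, 220 mm (own x, front to far end) x 162 mm (own y), walls up to 46 mm high; this point: its middle, 50 mm up. Three compartments 66 mm apart along x, floors rising 20 deg to the far end; each lid leans on a tongue 42 mm wide, its top 80 mm up. The fitting lid's centre stands 57 mm above the counter with 44 mm free between its rim and each side wall: room to grip it across the rim along y.
- cup_rim (a point): Centre of the mouth, level with the rim, of the one cup on the slate: small, handleless, patterned, 58 mm across, 62 mm high, loose, 0.14 kg, mouth 50 mm across. Own z is up. With the lid home, the lid's flat rim rests on the cup's rim and the lid's centre point is 10 mm above this point.
- slate_top (a point): Centre of the upper face of the fixed slate serving plate, 240 mm (own x) x 380 mm (own y), 7 mm thick (upper face 7 mm above the counter). The cup stands near its middle, the teapot on its +y part, the biscuit on its -x edge; its -y end, from 90 mm off the centre on, is bare.
- teapot: Bystander on the slate: patterned teapot with a cane handle over its top, 111 x 167 x 186 mm; origin at its underside.
- biscuit: Bystander on the slate: butter biscuit, 59 mm across, 12 mm high; origin at its underside.
- jam_jar: Bystander: jam jar, 60 mm across, 70 mm high, on the counter behind the gap between slate and bin; origin at its underside.
- sugar_pot: Bystander: glass sugar pourer, 68 mm across, 156 mm high, behind the slate; origin at its underside.
Mind the look-alikes: they are no part of the job. Leave any red look-alike of the part that bears cup_lid_center alone. What is shaped like the part that bears cup_rim but blue is not meant.

How it is judged:
By the outcome, as a careful person would: the job done as asked, in the order asked, and still so for the second after the job is handed in, with the robot touching nothing.
It also fails if it takes over 50 s, if anything falls off the work surface, if the arm or the gripper's body presses on something with over 40 N, if the wrist force passes 120 N, or if a joint passes its speed limit or range.

## Working session

There is one attempt and no reset: what is moved stays moved. The work goes in short steps, Python scripts to look and compute and a shell command to move; the robot and the scene stay as the last step left them, time stands still between calls to the robot, and variables do not carry over. Pictures are saved under pics/ and viewed, and the job is handed in when it is done.

```bash
ls; mkdir -p pics
python3 - <<'E'
from bench import r, imaging
import cv2
print(r.sense(), r.grip_depth)
for n in("scene","top"):
    im=imaging.snapshot(n); cv2.imwrite(f"pics/{n}0.png",im[:,:,::-1])
    print(imaging.camera_info(n))
E
```

```text
pics
{'time': 0.0, 'joint_pos': array([-8.19561602e+01,  7.51534705e+00,  8.53323778e+01,  6.93387890e-04,
        8.72607607e+01, -4.89471732e+00]), 'qd': array([ 0.07453552,  0.0022986 , -0.02731356, -0.00375512,  0.07012805,
       -0.01437655]), 'joint_efforts': array([-8.72239943e-04, -5.69395030e+01, -5.00553632e+01, -3.89288271e-04,
        1.46381758e-02, -7.04945307e-06]), 'tool_pos': array([ 134.27297479, -584.19957631,  230.21224366]), 'tcp_rot': array([-1.79891969e+02, -9.94653780e-03,  1.29385140e+01]), 'ft_force': array([-0.89791044, -0.97417511,  0.42680118]), 'wrist_torque': array([-0.02704483, -0.04754116,  0.0343854 ]), 'finger_gap': 85.65175884339301} 18.700000000000003
{'camera_matrix': array([[471.15020353,   0.        , 271.87248651],
       [  0.        , 471.15020353, 204.62285343],
       [  0.        ,   0.        ,   1.        ]]), 'k1': 0.057600666593477054, 'R': array([[ 0.48883312, -0.8723067 ,  0.01109942],
       [-0.37250972, -0.22022236, -0.90152017],
       [ 0.78884643,  0.43655828, -0.43259471]]), 't': array([-214.70483683,  271.06110679,  913.55843474])}
{'camera_matrix': array([[386.62510994,   0.        , 283.77162438],
       [  0.        , 386.62510994, 213.33162708],
       [  0.        ,   0.        ,   1.        ]]), 'k1': 0.025419072105425596, 'R': array([[ 0.02935886, -0.99905894, -0.0319265 ],
       [-0.99020754, -0.02470794, -0.1373992 ],
       [ 0.13648106,  0.03564774, -0.99000109]]), 't': array([  68.52288825,  508.26238447, 1001.45857784])}
```

View pics/scene0.png

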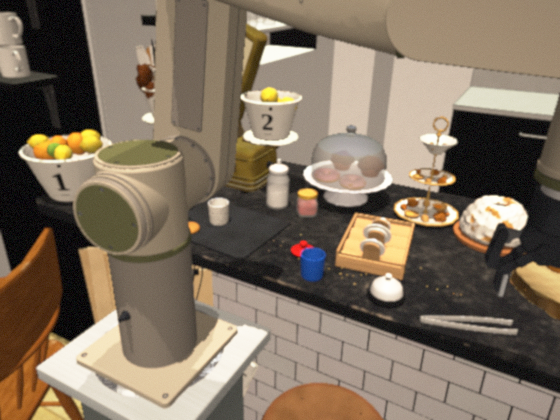

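View pics/top0.png

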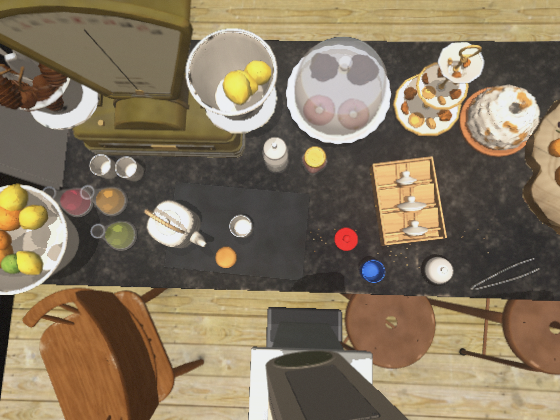

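The top view shows the bin at about (409,200) with three lids at (405,178), (411,201) and (414,229), and the cup at (240,227). There are also a red lid at (346,239), a blue cup at (373,271) and a white knobbed pot at (438,270). Next I'll take close crops.

Run:
```python
import cv2,numpy as np
a=cv2.imread("pics/top0.png");b=cv2.imread("pics/scene0.png")
cv2.imwrite("pics/c1.png",np.hstack([cv2.resize(a[145:255,360:460],None,fx=5,fy=5,interpolation=2),]))
cv2.imwrite("pics/c2.png",cv2.resize(b[205:285,325:425],None,fx=7,fy=7,interpolation=2))
cv2.imwrite("pics/c3.png",cv2.resize(a[175:285,145:325],None,fx=4,fy=4,interpolation=2))
cv2.imwrite("pics/c4.png",cv2.resize(b[190:260,170:300],None,fx=6,fy=6,interpolation=2))
```

```text
(no output)
```

View pics/c1.png

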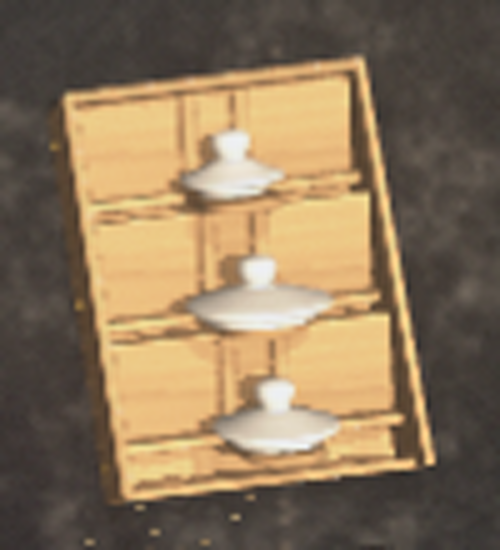

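View pics/c2.png

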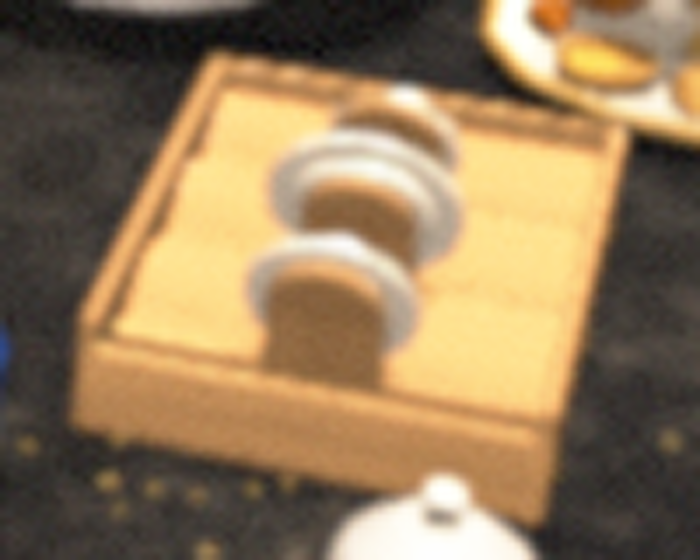

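View pics/c3.png

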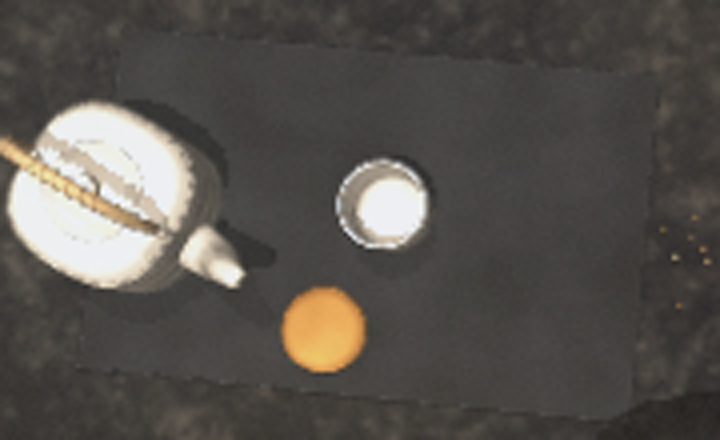

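View pics/c4.png

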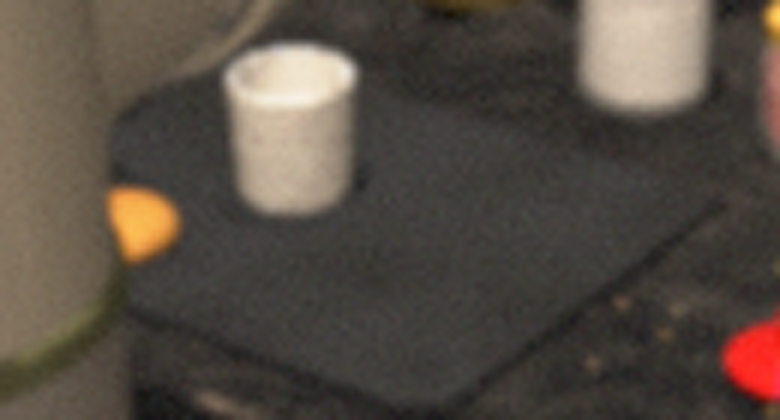

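The rim widths in c1 are about 103 px (back), 145 px (middle) and 126 px (front), a ratio of 52:72:62. So these are the candidates:
- **Lids:** front bin lid at top (414,229), 62 mm, fits. Middle (411,201) is too big, back (405,178) is too small, and red (346,239) and the white pot (438,270) aren't part of the job.
- **Cups:** the patterned one on the slate at (240,227) is meant. The blue one at (373,271) is not.

Next I'll measure.

```bash
cat > h.py <<'E'
import numpy as np,cv2
from bench import r, imaging
C={n:imaging.camera_info(n) for n in("scene","top")}
def ray(n,u,v):
    c=C[n];K=c["camera_matrix"]
    d=np.array([c["k1"],0,0,0])
    p=cv2.undistortPoints(np.array([[[float(u),float(v)]]]),K,d)[0,0]
    D=c["R"].T@np.array([p[0],p[1],1]);o=-c["R"].T@c["t"]
    return o,D/np.linalg.norm(D)
def onz(n,u,v,z):
    o,D=ray(n,u,v);return o+D*(z-o[2])/D[2]
def proj(n,X):
    c=C[n];rv=cv2.Rodrigues(c["R"])[0]
    return cv2.projectPoints(np.array(X,float).reshape(-1,1,3),rv,c["t"],c["camera_matrix"],np.array([c["k1"],0,0,0]))[0][:,0]
def tri(u1,u2):
    (a,d),(b,e)=ray("scene",*u1),ray("top",*u2)
    s=np.linalg.lstsq(np.stack([d,-e],1),b-a,rcond=None)[0]
    p,q=a+s[0]*d,b+s[1]*e
    return (p+q)/2,np.linalg.norm(p-q)
def snap(n,name):
    im=imaging.snapshot(n);cv2.imwrite(f"pics/{name}.png",im[:,:,::-1]);return im
E
python3 - <<'E'
from h import *
a=cv2.imread("pics/top0.png");hs=cv2.cvtColor(a,cv2.COLOR_BGR2HSV)
m=((hs[...,1]<50)&(hs[...,2]>110)).astype(np.uint8)
n,l,st,ce=cv2.connectedComponentsWithStats(m)
for i in range(1,n):
    x,y,w,h,A=st[i]
    if A>100 and 200<x<460 and 150<y<290: 
        ys,xs=np.where(l==i)
        print(st[i],ce[i].round(1),"L",(xs.min(),ys[xs==xs.min()].mean()),"R",(xs.max(),ys[xs==xs.max()].mean()),"T",(xs[ys==ys.min()].mean(),ys.min()))
def P(u,v): return u/5-.4+360, v/5-.4+145
for nm,u,z in (("front lid L",(214,425),54.1),("R",(340,425),54.1),("knobtop",(275,383),62.6),("mid L",(187,302),57),("R",(333,298),57)):
    print(nm,onz("top",*P(*u),z).round(1))
for u in((65,95),(362,60),(433,462),(118,500)): print("bin",onz("top",*P(*u),46).round(1))
for u in((120,30),(657,75),(632,418),(78,370)): print("slate",onz("top",u[0]/4-.4+145,u[1]/4-.4+175,7).round(1))
print("cup rim top",onz("top",383/4-.4+145,203/4-.4+175,69).round(1))
print("cup L,R,T,B",[onz("top",u/4-.4+145,v/4-.4+175,69)[:2].round(1) for u,v in((337,203),(430,203),(383,158),(383,249))])
print("cup scene",[onz("scene",u/6-.4+170,v/6-.4+190,69)[:2].round(1) for u,v in((225,80),(357,80),(291,45),(291,107))])
E
```

```text
[397 171  19  14 132] [406.1 178.5] L (np.int64(397), np.float64(180.5)) R (np.int64(415), np.float64(179.5)) T (np.float64(406.5), np.int64(171))
[398 196  28  15 217] [411.7 204.8] L (np.int64(398), np.float64(206.0)) R (np.int64(425), np.float64(204.5)) T (np.float64(411.5), np.int64(196))
[229 215  23  23 412] [240.2 225.7] L (np.int64(229), np.float64(226.0)) R (np.int64(251), np.float64(225.5)) T (np.float64(240.0), np.int64(215))
[403 221  25  15 195] [415.  229.1] L (np.int64(403), np.float64(230.0)) R (np.int64(427), np.float64(230.0)) T (np.float64(415.0), np.int64(221))
[425 257  29  27 585] [438.8 270. ] L (np.int64(425), np.float64(269.5)) R (np.int64(453), np.float64(270.0)) T (np.float64(437.5), np.int64(257))
front lid L [ 468.9 -226.9   54.1]
R [ 470.6 -291.    54.1]
knobtop [ 490.5 -255.8   62.6]
mid L [ 532.6 -213.    57. ]
R [ 536.5 -287.9   57. ]
bin [ 645.4 -152.3   46. ]
bin [ 667.5 -309.2   46. ]
bin [ 453.5 -340.5   46. ]
bin [ 429.2 -179.3   46. ]
slate [591.2 392.9   7. ]
slate [567.9  15.4   7. ]
slate [332.9  27.4   7. ]
slate [354.1 405.4   7. ]
cup rim top [467.4 192.9  69. ]
cup L,R,T,B [array([466.6, 222.9]), array([468.2, 162.4]), array([496.8, 194.2]), array([437.5, 191.6])]
cup scene [array([446.7, 214.4]), array([478.2, 161.2]), array([494.7, 210.5]), array([438.6, 171.1])]
```

```bash
cat >> h.py <<'E'
from scipy.spatial.transform import Rotation as Ro
def lidpts(c,ax):
    ax=np.array(ax)/np.linalg.norm(ax);e=np.cross(ax,[0,0,1.]);e/=np.linalg.norm(e);f=np.cross(ax,e);t=np.linspace(0,2*np.pi,60)[:,None]
    o=[]
    for R_,h in((31,-8.5),(9,16.5)): o.append(np.array(c)+ax*h+R_*(np.cos(t)*e+np.sin(t)*f))
    return np.vstack(o)
def draw(pic,n,pts,box,s,out):
    a=cv2.imread(pic);x0,y0,x1,y1=box;b=cv2.resize(a[y0:y1,x0:x1],None,fx=s,fy=s,interpolation=2)
    for u,v in proj(n,pts): cv2.circle(b,(int((u-x0+.5)*s),int((v-y0+.5)*s)),1,(0,0,255),-1)
    cv2.imwrite(out,b)
def trot(yaw,alpha): # alpha>0: tool z tilts to the robot/front
    return Ro.from_euler('z',yaw,degrees=True)*Ro.from_euler('y',alpha,degrees=True)*Ro.from_euler('x',180,degrees=True)
def go(P,T):
    s=r.sense();A=Ro.from_euler('xyz',s["tcp_rot"],degrees=True)
    d=A.inv().apply(np.array(P)-s["tool_pos"])/10;w=(A.inv()*T).as_rotvec(degrees=True)
    print("row",d.round(2),w.round(1),"tcp",s["tool_pos"].round(1),s["tcp_rot"].round(1),"F",s["ft_force"].round(1),"gap",round(s["finger_gap"],1),"t",round(s["time"],2))
E
python3 - <<'E'
from h import *
y=np.radians(8);ax=[np.cos(y)*np.cos(.349),np.sin(y)*np.cos(.349),np.sin(.349)]
p=lidpts((477,-258,57),ax)
draw("pics/top0.png","top",p,(385,205,445,255),8,"pics/d1.png")
draw("pics/scene0.png","scene",p,(345,220,405,275),8,"pics/d2.png")
a,b=cv2.imread("pics/d1.png"),cv2.imread("pics/d2.png")
h=440
cv2.imwrite("pics/d3.png",cv2.resize(np.hstack([cv2.copyMakeBorder(a,0,40,0,0,0),b]),None,fx=.82,fy=.82))
T=trot(8,15);z=T.apply([0,0,1]);c=np.array([469.5,-259,54.1]);print(z)
go(c-90*z,T)
E
```

```text
[-0.25630024 -0.03602065 -0.96592583]
row [ 42.27 -23.98   8.98] [  0.5 -15.    4.9] tcp [ 134.3 -584.3  230.3] [-179.9   -0.    12.9] F [ 0.1 -0.2  0.2] gap 85.4 t 0.1
```

View pics/d3.png

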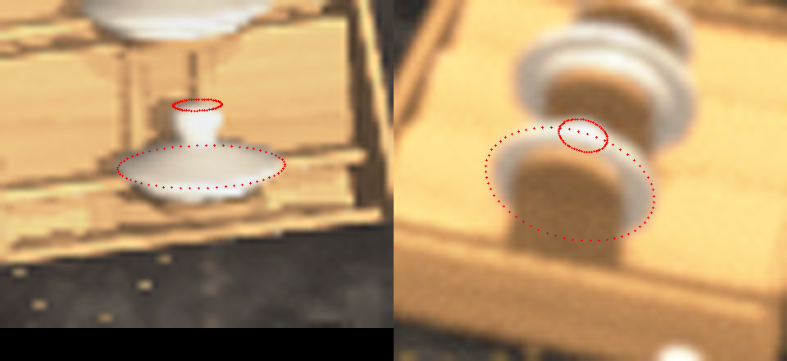

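The overlay agrees with both views to about 2–3 mm. Moving to the pre-grasp pose above the front lid, 15° tilted.

```bash
python3 -m creep '21 -12 3 0 -7 2.5 8.5; 42.2 -24 7.5 0.5 -15 4.9 8.5; 42.2 -24 7.5 0.5 -15 4.9 8.5; 42.2 -24 7.5 0.5 -15 4.9 8.5; 42.2 -24 7.5 0.5 -15 4.9 8.5; 42.2 -24 7.5 0.5 -15 4.9 8.5; 42.2 -24 7.5 0.5 -15 4.9 8.5; 42.2 -24 7.5 0.5 -15 4.9 8.5; 42.2 -24 7.5 0.5 -15 4.9 8.5; 42.2 -24 7.5 0.5 -15 4.9 8.5; 42.2 -24 7.5 0.5 -15 4.9 8.5; 42.2 -24 7.5 0.5 -15 4.9 8.5; 42.2 -24 7.5 0.5 -15 4.9 8.5; 42.2 -24 7.5 0.5 -15 4.9 8.5; 42.2 -24 7.5 0.5 -15 4.9 8.5' 30
python3 - <<'E'
from h import *
snap("top","t1");snap("scene","s1")
T=trot(8,15);z=T.apply([0,0,1]);c=np.array([468.5,-258.5,54.1])
go(c-45*z,T);go(c+13*z,T)
a=cv2.imread("pics/t1.png")[130:280,340:480];b=cv2.imread("pics/s1.png")[150:300,300:440]
cv2.imwrite("pics/v1.png",cv2.resize(np.hstack([a,b]),None,fx=2.8,fy=2.8))
E
```

```text
time: 1.6
tool_pos: [491.2, -256.7, 156.1]
tcp_rot: [179.9, 15.0, 7.9]
ft_force: [-0.6, -0.3, 0.5]
finger_gap: 84.7
row [ 0.42 -0.13  5.94] [ 0.  -0.  -0.1] tcp [ 491.4 -256.5  156.1] [179.9  15.    7.9] F [-0.3  0.1  0.5] gap 85.1 t 1.7
row [ 0.42 -0.13 11.74] [ 0.  -0.  -0.1] tcp [ 491.4 -256.5  156.1] [179.9  15.    7.9] F [-0.3  0.1  0.5] gap 85.1 t 1.7
```

View pics/v1.png

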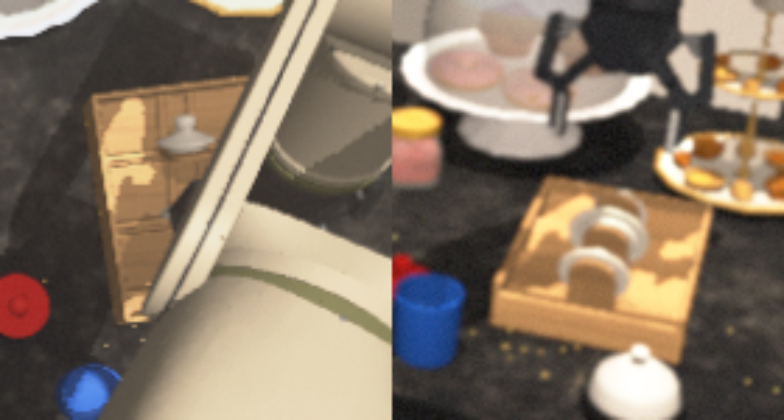

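The gripper is poised above the bin with clear space; in the top view the arm hides the target. Descending.

```bash
python3 -m creep '0.2 -0.1 2 0 0 0 8.5; 0.4 -0.1 4 0 0 0 8.5; 0.4 -0.1 6 0 0 0 8.5; 0.4 -0.1 7 0 0 0 8.5; 0.4 -0.1 8 0 0 0 8.5; 0.4 -0.1 9 0 0 0 8.5; 0.4 -0.1 9.5 0 0 0 8.5; 0.4 -0.1 9.5 0 0 0 8.5'
python3 - <<'E'
from h import *
snap("scene","s2")
T=trot(8,15);z=T.apply([0,0,1]);c=np.array([468.5,-258.5,54.1])
go(c+13*z,T)
b=cv2.imread("pics/s2.png")[170:290,310:430]
cv2.imwrite("pics/v2.png",cv2.resize(b,None,fx=5,fy=5,interpolation=2))
E
```

```text
time: 2.5
tool_pos: [470.3, -258.3, 62.8]
tcp_rot: [180.0, 15.0, 7.9]
ft_force: [0.8, -0.3, 0.3]
finger_gap: 85.1
row [ 0.02 -0.03  2.25] [ 0.  -0.  -0.1] tcp [ 470.8 -258.5   63.4] [179.9  15.    7.9] F [ 0.3 -0.3  0.4] gap 85.2 t 2.55
```

View pics/v2.png

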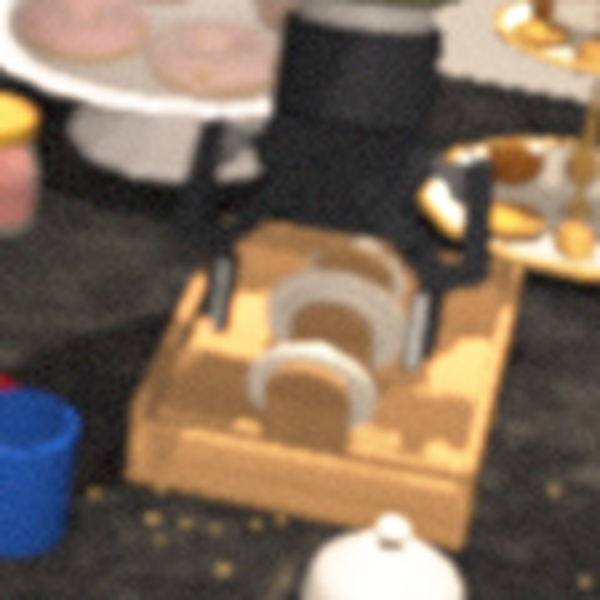

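Fingers at crop (218,325) and (415,365) straddle the lid evenly. I'll check that the tips appear where kinematics says, then go down.

```bash
python3 - <<'E'
from h import *
s=r.sense();A=Ro.from_euler('xyz',s["tcp_rot"],degrees=True)
for sx in(-11,0,11):
  for sy in(-1,1):
    p=proj("scene",s["tool_pos"]+A.apply([sx,sy*42.5,-13]))[0];print(sx,sy,((p-[310,170])*5).round())
E
python3 -m creep '0 0 0.5 0 0 0 8.5; 0 0 1 0 0 0 8.5; 0 0 1.5 0 0 0 8.5; 0 0 2 0 0 0 8.5; 0 0 2.2 0 0 0 8.5; 0 0 2.2 0 0 0 8.5; 0 0 2.2 0 0 0 8.5'
python3 - <<'E'
from h import *
snap("scene","s3")
b=cv2.imread("pics/s3.png")[170:290,310:430]
cv2.imwrite("pics/v3.png",cv2.resize(b,None,fx=5,fy=5,interpolation=2))
E
```

```text
-11 -1 [221. 333.]
-11 1 [399. 367.]
0 -1 [225. 328.]
0 1 [402. 361.]
11 -1 [229. 323.]
11 1 [404. 356.]
time: 3.25
tool_pos: [465.2, -259.4, 42.2]
tcp_rot: [179.9, 15.0, 7.9]
ft_force: [0.2, -0.7, -0.3]
finger_gap: 84.9
```

View pics/v3.png

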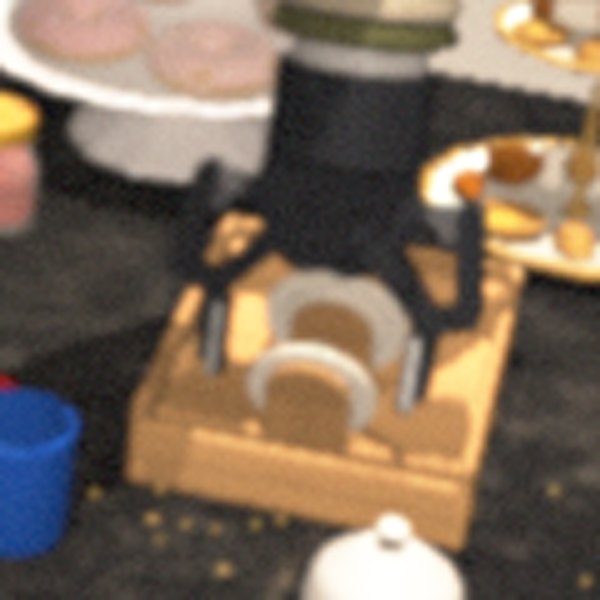

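Tips are level with the rim centre and there is no contact force. Closing.

```bash
python3 -m creep '0 0 0 0 0 0 7.5; 0 0 0 0 0 0 7; 0 0 0 0 0 0 6.6; 0 0 0 0 0 0 6.3; 0 0 0 0 0 0 5.5; 0 0 0 0 0 0 5; 0 0 0 0 0 0 5; 0 0 0 0 0 0 5; 0 0 0 0 0 0 5; 0 0 0 0 0 0 5' 30
python3 - <<'E'
from h import *
snap("scene","s4")
b=cv2.imread("pics/s4.png")[170:290,310:430]
cv2.imwrite("pics/v4.png",cv2.resize(b,None,fx=5,fy=5,interpolation=2))
E
```

```text
time: 4.3
tool_pos: [465.9, -260.0, 43.1]
tcp_rot: [179.8, 14.9, 7.9]
ft_force: [-0.7, -2.3, 5.3]
finger_gap: 59.8
```

View pics/v4.png

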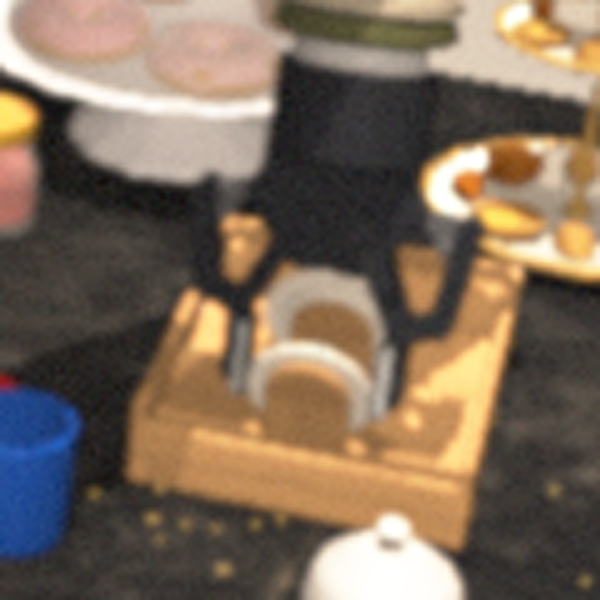

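```bash
python3 -m creep '0 0 -0.5 0 0 0 5; -0.1 0 -1 0 0 0 5; -0.2 0 -1.5 0 0 0 5; -0.3 0 -2 0 0 0 5; -0.5 0 -3 0 0 0 5; -0.7 0 -4.5 0 0 0 5; -0.9 0 -6 0 0 0 5; -1.2 0 -8 0 0 0 5; -1.5 0 -10 0 0 0 5; -1.5 0 -10 0 0 0 5; -1.5 0 -10 0 0 0 5'
python3 - <<'E'
from h import *
snap("scene","s5")
b=cv2.imread("pics/s5.png")[130:270,300:440]
cv2.imwrite("pics/v5.png",cv2.resize(b,None,fx=4,fy=4,interpolation=2))
E
```

```text
time: 5.45
tool_pos: [477.6, -258.4, 144.4]
tcp_rot: [179.8, 14.8, 7.9]
ft_force: [-0.1, -0.1, -1.3]
finger_gap: 59.9
```

View pics/v5.png

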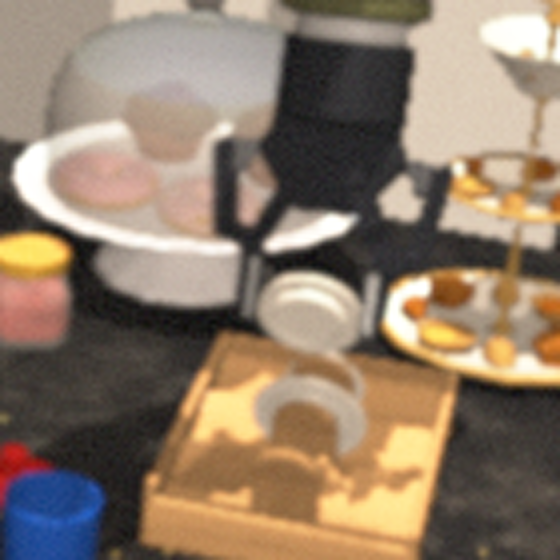

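Run:
```python
from h import *
a=cv2.imread("pics/s5.png")
y=np.radians(8)
s=r.sense();A=Ro.from_euler('xyz',s["tcp_rot"],degrees=True)
outs=[]
for el,e in((20,6),(10,3),(0,3)):
    e_=np.radians(el);ax=np.array([np.cos(y)*np.cos(e_),np.sin(y)*np.cos(e_),np.sin(e_)])
    c=s["tool_pos"]-A.apply([0,0,7+e])+8.5*ax
    p=lidpts(c,ax);ring=[]
    e1=np.cross(ax,[0,0,1.]);e1/=np.linalg.norm(e1);f=np.cross(ax,e1);t=np.linspace(0,2*np.pi,60)[:,None]
    ring=c-16.5*ax+22.5*(np.cos(t)*e1+np.sin(t)*f)
    draw("pics/s5.png","scene",np.vstack([p[:60],ring]),(355,185,400,225),6,"pics/x.png");outs.append(cv2.imread("pics/x.png"))
cv2.imwrite("pics/v6.png",np.hstack(outs)[:, :800])
```

```text
(no output)
```

View pics/v6.png

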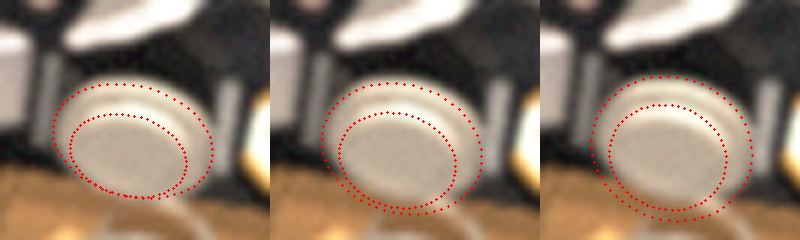

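The overlay with the lid still 20° up (first panel) fits, so it didn't turn in the grip. Next I'll carry it to the bare end of the slate, turning the tool to lay it flat.

Run:
```python
from h import *
for al,h in((-48,90),):
    T=trot(8,al);z=T.apply([0,0,1]);print(z)
    go(np.array([510,65,7+11.5+h])+12*z,T)
    go(np.array([490,-100,7+11.5+130])+12*z,trot(8,-15))
```

```text
[ 0.73591259  0.10342577 -0.66913061]
row [  9.44 -31.55   1.83] [ 0.2 62.9 -0. ] tcp [ 476.8 -258.1  143.3] [179.9  14.9   7.9] F [-1.   0.8 -0.9] gap 59.8 t 5.5
row [  4.3  -15.47  -0.9 ] [ 0.1 29.9 -0. ] tcp [ 476.8 -258.1  143.3] [179.9  14.9   7.9] F [-1.   0.8 -0.9] gap 59.8 t 5.5
```

```bash
python3 -m creep '0.5 -2 -1 0 0 0 5; 1 -5 -2 0 6 0 5; 2 -8 -2 0 12 0 5; 3 -12 -1.5 0 20 0 5; 4.3 -16 -1 0 28 0 5; 5.5 -20 -0.5 0 36 0 5; 7 -24 0 0 44 0 5; 8 -28 1 0 52 0 5; 9.4 -31 1.8 0.2 58 0 5; 9.4 -31.5 1.8 0.2 62.9 0 5; 9.4 -31.5 1.8 0.2 62.9 0 5; 9.4 -31.5 1.8 0.2 62.9 0 5; 9.4 -31.5 1.8 0.2 62.9 0 5; 9.4 -31.5 1.8 0.2 62.9 0 5; 9.4 -31.5 1.8 0.2 62.9 0 5'
python3 - <<'E'
from h import *
snap("scene","s6");snap("top","t6")
a=cv2.imread("pics/t6.png")[150:290,210:350];b=cv2.imread("pics/s6.png")[150:290,180:320]
cv2.imwrite("pics/v7.png",cv2.resize(np.hstack([a,b]),None,fx=2.8,fy=2.8,interpolation=2))
T=trot(8,-48);z=T.apply([0,0,1]);print(r.sense()["joint_pos"].round(0))
go(np.array([510,65,7+11.5+15])+12*z,T)
E
```

```text
time: 7.0
tool_pos: [563.0, 70.0, 106.4]
tcp_rot: [-179.9, -45.9, 7.9]
ft_force: [0.2, 0.1, -1.0]
finger_gap: 59.8
[ -3. -29. 143.  22.  22.  61.]
row [-8.92 -0.22  2.44] [-0.1  2.  -0.1] tcp [563.2  70.2 106.5] [-179.9  -46.     7.9] F [ 0.4  0.1 -0.6] gap 59.7 t 7.1
```

View pics/v7.png

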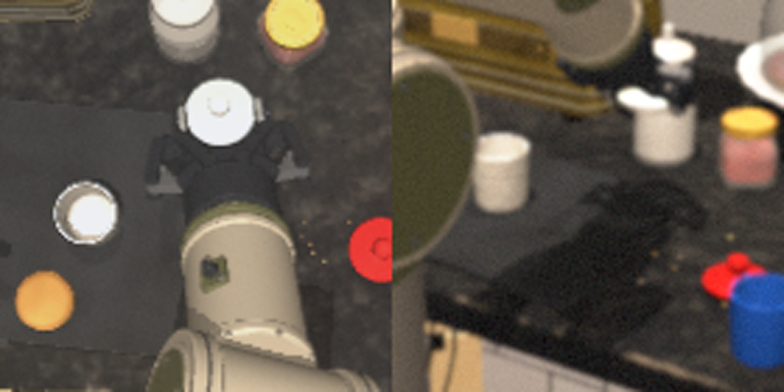

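Joint 3 is at its limit up here, so x stopped about 40 mm long. The lid is level and the space below is free (in the top view the lid is at x≈555 and the pots are clear). A lower pose should give more reach, so I'll go down toward x=535.

Run:
```python
from h import *
T=trot(8,-50);z=T.apply([0,0,1]);
go(np.array([545,65,7+11.5+50])+12*z,T)
go(np.array([538,65,7+11.5+15])+12*z,T)
```

```text
row [-3.95  0.27  2.5 ] [-0.1  4.  -0.1] tcp [563.2  70.2 106.5] [-179.9  -46.     7.9] F [ 0.4  0.1 -0.6] gap 59.7 t 7.1
row [-6.95  0.17  4.43] [-0.1  4.  -0.1] tcp [563.2  70.2 106.5] [-179.9  -46.     7.9] F [ 0.4  0.1 -0.6] gap 59.7 t 7.1
```

```bash
python3 -m creep '-1 0 1 0 0 0 5; -2 0.1 2 0 0 0 5; -3 0.2 2.5 0 0 0 5; -4 0.3 2.5 0 1 0 5; -5 0.2 3.2 0 2 0 5; -6 0.2 3.8 0 3 0 5; -7 0.2 4.4 0 4 0 5; -7 0.2 4.4 0 4 0 5; -7 0.2 4.4 0 4 0 5; -7 0.2 4.4 0 4 0 5'
python3 - <<'E'
from h import *
snap("scene","s7");snap("top","t7")
a=cv2.imread("pics/t7.png")[160:260,230:330];b=cv2.imread("pics/s7.png")[170:270,220:320]
cv2.imwrite("pics/v8.png",cv2.resize(np.hstack([a,b]),None,fx=4,fy=4,interpolation=2))
T=trot(8,-50);z=T.apply([0,0,1]);print(r.sense()["joint_pos"].round(0))
go(np.array([538,65,7+11.5])+12*z,T)
E
```

```text
time: 8.1
tool_pos: [573.6, 68.2, 18.7]
tcp_rot: [-179.7, -49.1, 7.7]
ft_force: [-0.7, 0.3, -0.9]
finger_gap: 60.0
[ -4. -10. 143. 100.   9. -18.]
row [-2.46 -0.14 -1.46] [-0.2  0.8 -0.1] tcp [574.2  68.6  19.8] [-179.7  -49.2    7.8] F [ 0.   0.3 -0.4] gap 59.7 t 8.2
```

View pics/v8.png

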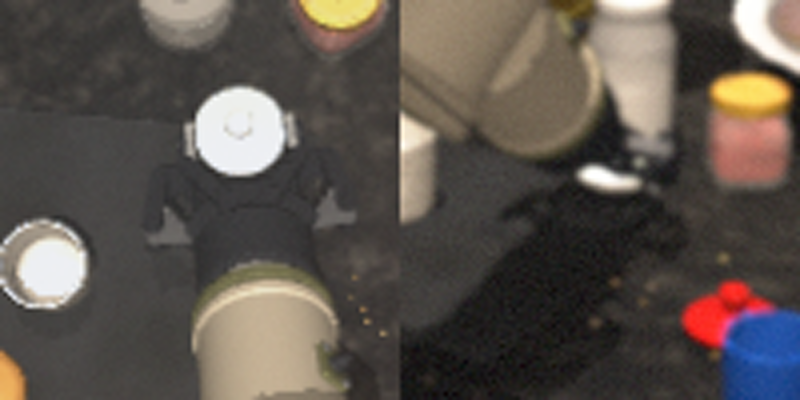

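Still at the joint 3 limit: x≈565, half off the slate edge. A different heading fixes this. With the tool coming from the −y side (yaw about 75°), the wrist stays farther out.

Run:
```python
from h import *
for yw,P in((30,(545,60,50)),(52,(520,55,75)),(75,(500,50,80))):
    T=trot(yw,-50);z=T.apply([0,0,1]);go(np.array(P)+12*z,T)
print(onz("top",275,165,5),onz("top",315,168,5))
```

```text
row [ 0.29  0.1  -3.1 ] [ 16.6   0.8 -14.4] tcp [574.2  68.6  19.8] [-179.7  -49.2    7.8] F [ 0.   0.3 -0.4] gap 59.7 t 8.2
row [ 0.39 -0.06 -6.81] [ 33.3   0.7 -28.6] tcp [574.2  68.6  19.8] [-179.7  -49.2    7.8] F [ 0.   0.3 -0.4] gap 59.7 t 8.2
row [-0.77 -0.06 -8.92] [ 50.9   0.6 -43.5] tcp [574.2  68.6  19.8] [-179.7  -49.2    7.8] F [ 0.   0.3 -0.4] gap 59.7 t 8.2
[647.20049172 112.16294641   5.        ] [ 6.40888569e+02 -3.30046000e-01  5.00000000e+00]
```

```bash
python3 -m creep '0.1 0 -1 3 0 -3 5; 0.2 0 -2 8 0.4 -7 5; 0.3 0.1 -3 14 0.8 -12 5; 0.3 0 -4 20 0.8 -17 5; 0.3 0 -5 26 0.8 -22 5; 0.4 0 -6.8 33 0.7 -28.6 5; 0 0 -7.5 39 0.6 -33.5 5; -0.4 0 -8.2 45 0.6 -38.5 5; -0.8 0 -8.9 51 0.6 -43.5 5; -0.8 0 -8.9 51 0.6 -43.5 5; -0.8 0 -8.9 51 0.6 -43.5 5; -0.8 0 -8.9 51 0.6 -43.5 5; -0.8 0 -8.9 51 0.6 -43.5 5; -0.8 0 -8.9 51 0.6 -43.5 5'
python3 - <<'E'
from h import *
snap("scene","s8");snap("top","t8")
a=cv2.imread("pics/t8.png")[160:260,230:330];b=cv2.imread("pics/s8.png")[150:250,200:300]
cv2.imwrite("pics/v9.png",cv2.resize(np.hstack([a,b]),None,fx=4,fy=4,interpolation=2))
T=trot(75,-50);z=T.apply([0,0,1]);print(r.sense()["joint_pos"].round(0))
go(np.array([500,50,7+11.5+15])+12*z,T)
E
```

```text
time: 9.6
tool_pos: [501.8, 58.7, 72.0]
tcp_rot: [-179.8, -50.0, 74.9]
ft_force: [-0.6, 0.7, -0.2]
finger_gap: 60.2
[-32.  10. 116.  48.  79. -38.]
row [-3.52  0.03  3.  ] [-0.1 -0.  -0. ] tcp [502.1  58.5  72. ] [-179.8  -50.    74.9] F [ 0.5 -1.  -0.9] gap 59.7 t 9.7
```

View pics/v9.png

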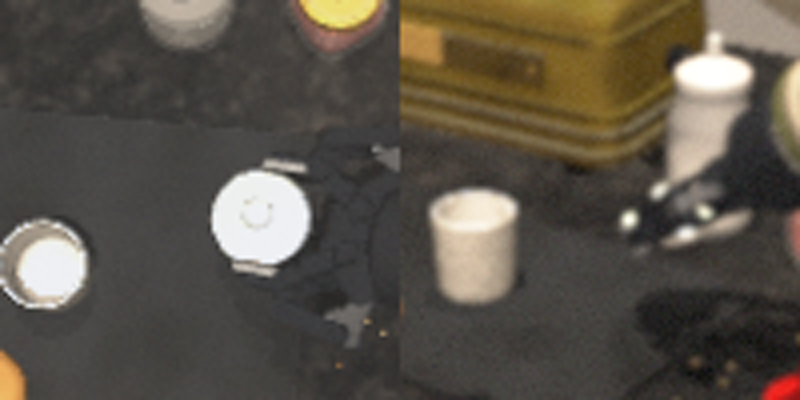

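The reach is comfortable now: the lid is over bare slate at about (500,50), nearly level, knob up. Lowering it carefully.

```bash
python3 -m creep '-1.2 0 1 0 0 0 5; -2.3 0 2 0 0 0 5; -3.4 0 2.9 0 0 0 5; -3.9 0 3.3 0 0 0 5; -3.9 0 3.3 0 0 0 5; -3.9 0 3.3 0 0 0 5'
python3 - <<'E'
from h import *
snap("scene","s9");snap("top","t9")
a=cv2.imread("pics/t9.png")[160:260,230:330];b=cv2.imread("pics/s9.png")[180:250,220:290]
cv2.imwrite("pics/v10.png",np.hstack([cv2.resize(a,(400,400),interpolation=2),cv2.resize(b,(400,400),interpolation=2)]))
T=trot(75,-50);z=T.apply([0,0,1])
go(np.array([500,50,7+11.5])+12*z,T)
E
```

```text
time: 10.3
tool_pos: [502.2, 58.7, 21.3]
tcp_rot: [-179.8, -50.0, 74.9]
ft_force: [0.4, 0.1, -0.9]
finger_gap: 59.8
row [-0.81 -0.03  0.72] [-0.1  0.  -0. ] tcp [502.6  58.5  21.6] [-179.9  -50.    75. ] F [-0.4  0.1 -1.1] gap 60.1 t 10.4
```

View pics/v10.png

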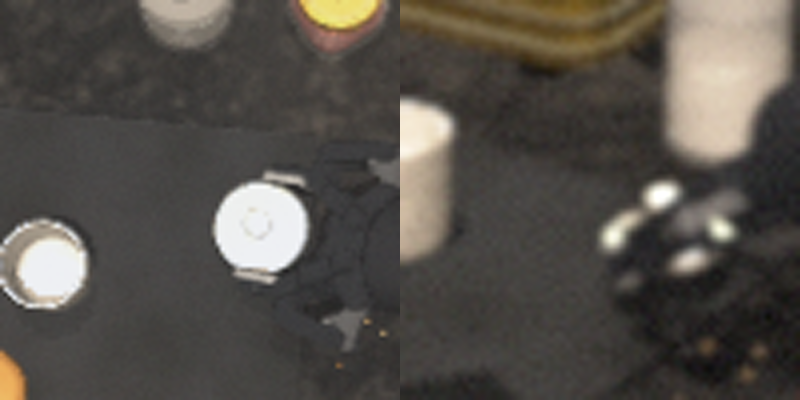

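```bash
python3 -m creep '-0.2 0 0.17 0 0 0 5; -0.4 0 0.34 0 0 0 5; -0.6 0 0.5 0 0 0 5; -0.7 0 0.58 0 0 0 5; -0.7 0 0.58 0 0 0 5'; python3 -m creep '-0.1 0 0.08 0 0 0 5; -0.1 0 0.08 0 0 0 5; -0.1 0 0.08 0 0 0 5'
```

```text
time: 10.9
tool_pos: [502.3, 58.6, 12.2]
tcp_rot: [-179.9, -50.0, 74.9]
ft_force: [0.5, -0.4, -0.2]
finger_gap: 59.9
time: 11.2
tool_pos: [502.3, 58.6, 10.9]
tcp_rot: [-179.9, -50.0, 74.9]
ft_force: [-0.9, 0.5, -0.4]
finger_gap: 59.9
```

```bash
python3 -m creep '-0.1 0 0.08 0 0 0 5; -0.15 0 0.12 0 0 0 5; -0.15 0 0.12 0 0 0 5'
```

```text
time: 11.5
tool_pos: [502.6, 58.5, 10.1]
tcp_rot: [-179.9, -50.1, 75.0]
ft_force: [-4.3, -2.5, 10.1]
finger_gap: 60.0
```

Contact at 10 N, with the rim about 10 mm above the slate. Releasing.

```bash
python3 -m creep '0 0 0 0 0 0 6.2; 0 0 0 0 0 0 6.6; 0 0 0 0 0 0 7.2; 0 0 0 0 0 0 8.5; 0 0 0 0 0 0 8.5; 0 0 0 0 0 0 8.5; 0 0 0 0 0 0 8.5'
python3 - <<'E'
from h import *
snap("scene","s10");snap("top","t10")
a=cv2.imread("pics/t10.png")[180:250,250:320];b=cv2.imread("pics/s10.png")[180:250,220:290]
cv2.imwrite("pics/v11.png",np.hstack([cv2.resize(a,(400,400),interpolation=2),cv2.resize(b,(400,400),interpolation=2)]))
E
```

```text
time: 12.2
tool_pos: [502.6, 58.5, 10.1]
tcp_rot: [-179.9, -50.1, 75.0]
ft_force: [0.0, 0.4, 0.7]
finger_gap: 85.0
```

View pics/v11.png

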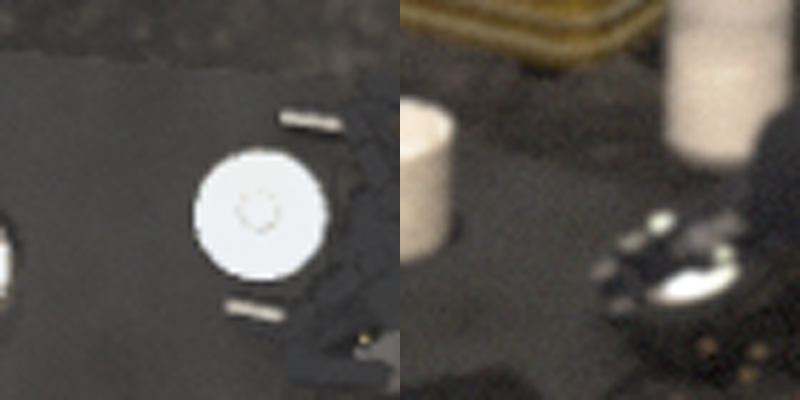

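The lid lies flat, knob up, and is free of the fingers. Retreating along the tool axis, then looking.

```bash
python3 -m creep '0 0 -2 0 0 0 8.5; 0 0 -4 0 0 0 8.5; 0 0 -7 0 0 0 8.5; 0 0 -10 0 0 0 8.5; 0 0 -14 0 0 0 8.5; 0 0 -14 0 0 0 8.5; 0 0 -14 0 0 0 8.5'
python3 - <<'E'
from h import *
snap("scene","s11");snap("top","t11")
a=cv2.imread("pics/t11.png")[180:260,210:310];b=cv2.imread("pics/s11.png")[185:255,200:300]
cv2.imwrite("pics/v12.png",np.vstack([cv2.resize(a,None,fx=4,fy=4,interpolation=2),cv2.resize(b,None,fx=4,fy=4,interpolation=2)])[:600])
for nm in("top","scene"):
    im=cv2.imread("pics/t11.png" if nm=="top" else "pics/s11.png");hs=cv2.cvtColor(im,cv2.COLOR_BGR2HSV)
    m=((hs[...,1]<60)&(hs[...,2]>130)).astype(np.uint8)
    n,l,st,ce=cv2.connectedComponentsWithStats(m)
    for i in range(1,n):
        x,y,w,h,A=st[i]
        if A>60 and (200<x<330 and 180<y<280): 
            print(nm,st[i],ce[i].round(1),cv2.fitEllipse(cv2.findContours((l==i).astype(np.uint8),0,1)[0][0]))
E
```

```text
time: 13.0
tool_pos: [475.5, -46.1, 100.3]
tcp_rot: [180.0, -50.0, 75.0]
ft_force: [-0.1, 0.9, -0.4]
finger_gap: 85.1
top [284 206  23  23 425] [295.1 217.1] ((295.0594482421875, 217.13497924804688), (22.303625106811523, 22.45107650756836), 100.54347229003906)
top [229 215  23  22 383] [240.4 225.6] ((240.1044921875, 225.74388122558594), (21.217687606811523, 22.149784088134766), 82.26272583007812)
scene [207 197  22  29 506] [218.  210.3] ((218.0477752685547, 210.05868530273438), (20.716184616088867, 29.91693687438965), 179.4896697998047)
scene [255 217  25  16 277] [266.9 225.3] ((266.99359130859375, 225.07827758789062), (14.640579223632812, 22.70391845703125), 89.66224670410156)
```

View pics/v12.png

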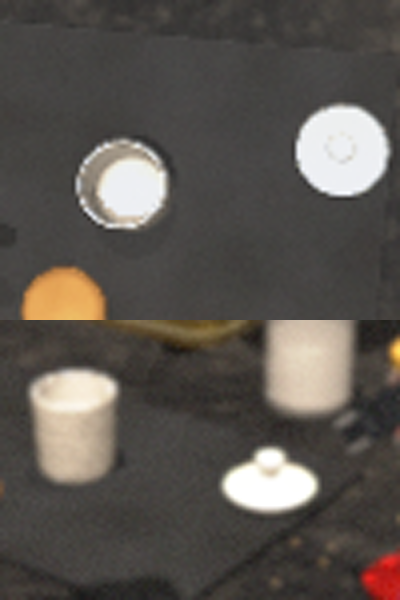

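Run:
```python
from h import *
L=onz("top",295.06,217.13,16);print("lid top",L)
print("lid scene rim L/R", [onz("scene",u/4-.4+200,(v-320)/4-.4+185,16).round(1) for u,v in((221,484),(320,484),(268,512))])
k=onz("top",341/4-.4+210,147/4-.4+180,40);print("knob top",k)
print("knob tri",tri((269/4-.4+200,(450-320)/4-.4+185+1),(341/4-.4+210,147/4-.4+180)))
# cup rim: fit on crop outer ring at higher threshold
print("cup",onz("top",240.25,225.9,69),onz("top",123/4-.4+210,183/4-.4+180,69))
# subpixel cup scene: rim ellipse
print([onz("scene",u/4-.4+200,(v-320)/4-.4+185,69).round(1) for u,v in((30,381),(119,381),(74,368),(74,408))])
T=trot(75,0)
P=(L+k)/2
go([P[0],P[1],110],T);go([P[0],P[1],27],T)
```

```text
lid top [499.30048737  51.8995647   16.        ]
lid scene rim L/R [array([483.6,  79.9,  16. ]), array([518.9,  19.9,  16. ]), array([465.3,  31.3,  16. ])]
knob top [498.29768445  52.36188149  40.        ]
knob tri (array([498.89174198,  51.34761047,  40.27177321]), np.float64(2.3796898371662314))
cup [465.95870637 193.11867168  69.        ] [467.3988645  192.92298179  69.        ]
[array([463.3, 226.6,  69. ]), array([495.6, 172.1,  69. ]), array([497.6, 212.5,  69. ]), array([443. , 174.1,  69. ])]
row [ 7.21 -0.14  6.94] [ -0.2 -50.1   0. ] tcp [474.5 -44.3  99.1] [-179.8  -50.1   74.9] F [-0.3 -0.1  1.5] gap 84.9 t 13.1
row [ 0.84 -0.12 12.26] [ -0.2 -50.1   0. ] tcp [474.5 -44.3  99.1] [-179.8  -50.1   74.9] F [-0.3 -0.1  1.5] gap 84.9 t 13.1
```

```bash
python3 -m creep '2 0 -1 0 -8 0 8.5; 4 0 -0.5 0 -16 0 8.5; 6 0 1.5 0 -24 0 7; 7 0 3.5 0 -32 0 5; 7.2 -0.1 5.5 0 -40 0 5; 7.2 -0.1 6.9 -0.2 -50.1 0 5; 7.2 -0.1 6.9 -0.2 -50.1 0 5; 7.2 -0.1 6.9 -0.2 -50.1 0 5; 7.2 -0.1 6.9 -0.2 -50.1 0 5; 7.2 -0.1 6.9 -0.2 -50.1 0 5; 7.2 -0.1 6.9 -0.2 -50.1 0 5'
python3 - <<'E'
from h import *
snap("scene","s13");snap("top","t13")
a=cv2.imread("pics/t13.png")[160:260,230:330];b=cv2.imread("pics/s13.png")[150:250,220:320]
cv2.imwrite("pics/v13.png",cv2.resize(np.hstack([a,b]),None,fx=4,fy=4,interpolation=2))
go([499,52,27],trot(75,0))
s=r.sense();A=Ro.from_euler('xyz',s["tcp_rot"],degrees=True)
print([(proj("scene",s["tool_pos"]+A.apply([0,q*25,-4]))[0]-[220,150])*4 for q in(-1,1)],s["joint_pos"].round())
E
```

```text
time: 14.2
tool_pos: [498.9, 50.2, 110.0]
tcp_rot: [180.0, -0.1, 74.9]
ft_force: [0.6, 0.2, -0.5]
finger_gap: 50.1
row [ 0.14 -0.05  8.32] [ 0.  -0.1 -0.1] tcp [499.1  50.4 110.2] [ 1.80e+02 -1.00e-01  7.49e+01] F [ 0.3  0.2 -0.2] gap 50.1 t 14.3
[array([161.38848161, 186.67514807]), array([213.39967022, 165.4596093 ])] [ -0.  -3. 109.   0.  74.  15.]
```

View pics/v13.png

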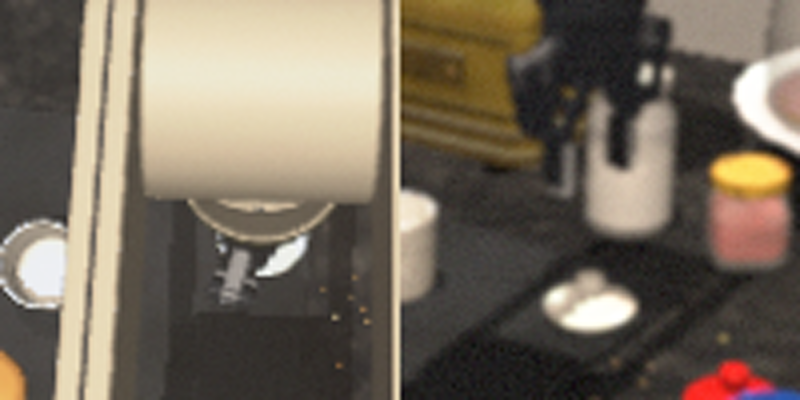

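The tips appear where predicted (565,190)/(615,160), straddling the knob at (595,283). Descending to the knob.

```bash
python3 -m creep '0.1 0 3 0 0 0 5; 0.1 0 5 0 0 0 5; 0.1 0 6.5 0 0 0 5; 0.1 0 7.5 0 0 0 5; 0.1 0 8 0 0 0 5; 0.1 0 8.3 0 0 0 5; 0.1 0 8.3 0 0 0 5; 0.1 0 8.3 0 0 0 5; 0.1 0 8.3 0 0 0 3; 0.1 0 8.3 0 0 0 2.2'
python3 - <<'E'
from h import *
snap("scene","s14")
cv2.imwrite("pics/v14.png",cv2.resize(cv2.imread("pics/s14.png")[180:260,220:320],None,fx=7,fy=7,interpolation=2))
E
```

```text
time: 15.3
tool_pos: [499.8, 51.5, 27.7]
tcp_rot: [179.9, -0.1, 74.9]
ft_force: [-0.5, 0.4, 0.3]
finger_gap: 22.5
```

View pics/v14.png

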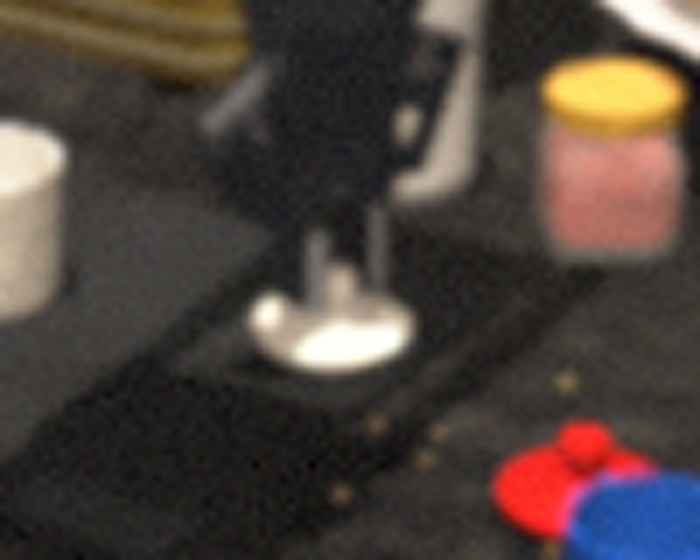

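The fingers straddle the knob and don't touch the dome. Closing, then lifting.

```bash
python3 -m creep '0 0 0 0 0 0 1.8; 0 0 0 0 0 0 1.4; 0 0 0 0 0 0 1.2; 0 0 0 0 0 0 1; 0 0 0 0 0 0 1; 0 0 0 0 0 0 1' 40; python3 -m creep '0 0 -0.5 0 0 0 1; 0 0 -1.5 0 0 0 1; 0 0 -3.5 0 0 0 1; 0 0 -6 0 0 0 1; 0 0 -9 0 0 0 1; 0 0 -9 0 0 0 1; 0 0 -9 0 0 0 1'
python3 - <<'E'
from h import *
snap("scene","s15")
cv2.imwrite("pics/v15.png",cv2.resize(cv2.imread("pics/s15.png")[150:240,220:320],None,fx=6,fy=6,interpolation=2))
T=trot(75,0);go([467,192.5,117],T)
E
```

```text
time: 15.95
tool_pos: [500.0, 51.5, 27.9]
tcp_rot: [179.9, -0.1, 74.9]
ft_force: [-1.3, -0.2, 5.5]
finger_gap: 15.7
time: 16.65
tool_pos: [500.6, 51.4, 119.2]
tcp_rot: [179.8, -0.1, 74.9]
ft_force: [-0.6, 0.8, -1.2]
finger_gap: 15.6
row [12.77 -6.83  0.09] [ 0.1 -0.1 -0.1] tcp [499.6  51.4 117.9] [ 1.799e+02 -1.000e-01  7.490e+01] F [-0.1 -0.6 -0.3] gap 16.1 t 16.7
```

View pics/v15.png

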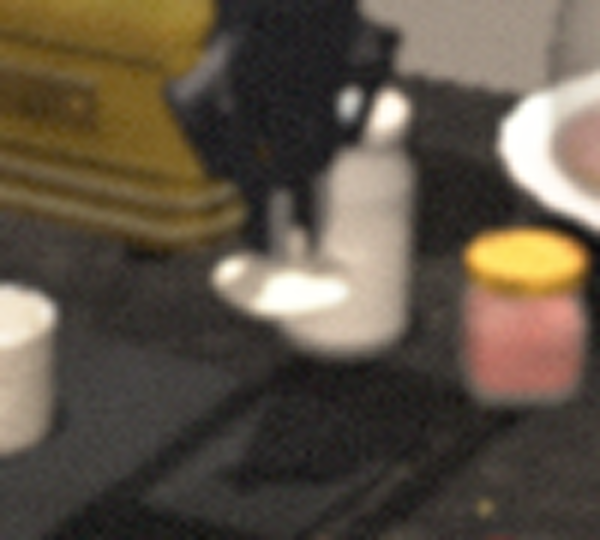

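The lid hangs level on the knob. Now a finer cup measurement from the earlier pictures, using silhouette edges.

Run:
```python
from h import *
for f in("t0","t11"):
    im=cv2.imread("pics/top0.png" if f=="t0" else "pics/t11.png");g=cv2.cvtColor(im,cv2.COLOR_BGR2GRAY).astype(np.float32)
    # radial outermost edge, subpixel
    c=np.array([240.2,225.8]);pts=[]
    for t in np.linspace(0,2*np.pi,72,endpoint=False):
        rr=np.arange(8,15,.1);u=(c[0]+rr*np.cos(t)).astype(np.float32);v=(c[1]+rr*np.sin(t)).astype(np.float32)
        p=cv2.remap(g,u[None],v[None],cv2.INTER_LINEAR)[0]
        d=np.convolve(p,np.r_[np.ones(8),-np.ones(8)],'valid');i=np.argmin(d);  # bright->dark outward gives min? 
        i=np.argmax(-d) ; pts.append([u[i+8],v[i+8]])
    e=cv2.fitEllipse(np.array(pts,np.float32));print(f,np.round(e[0],2),np.round(e[1],2),onz("top",*e[0],69).round(1), onz("top",*e[0],69-3).round(1))
g=cv2.cvtColor(cv2.imread("pics/s11.png"),cv2.COLOR_BGR2GRAY).astype(float)
for v in(205,208,211,214,217,220):
    p=np.diff(cv2.GaussianBlur(g,(0,0),.8)[v]);L=200+np.argmax(p[200:215]);R=222+np.argmin(p[222:235]);
    def sp(i,s): 
        q=s*p[i-1:i+2];return i+.5+(q[0]-q[2])/(2*(q[0]-2*q[1]+q[2]))
    L,R=sp(L,1),sp(R,-1);print(v,round(L,2),round(R,2),round((L+R)/2,2))
# predicted cup axis col for candidates
for c in((466,192),(467,193),(467,191)):
    print(c,proj("scene",[[*c,69],[*c,38],[*c,7]]).round(1).tolist())
```

```text
t0 [239.92 225.63] [22.16 22.92] [466.6 194.   69. ] [467.  194.5  66. ]
t11 [239.91 225.63] [22.16 22.9 ] [466.6 194.   69. ] [466.9 194.5  66. ]
205 207.57 227.82 217.7
208 208.24 227.89 218.07
211 208.49 227.81 218.15
214 208.67 227.82 218.24
217 209.26 227.66 218.46
220 209.56 227.46 218.51
(466, 192) [[217.6, 202.1], [218.0, 211.9], [218.4, 221.5]]
(467, 193) [[217.5, 201.9], [218.0, 211.7], [218.4, 221.3]]
(467, 191) [[218.1, 202.1], [218.5, 211.9], [218.9, 221.5]]
```

Cup axis is about (467, 192.7). Moving over it with the lid about 25 mm above the rim.

```bash
python3 -m creep '2 -1 -0.5 0 0 0 1; 5 -2.5 -0.5 0 0 0 1; 8 -4.3 -0.3 0 0 0 1; 11 -5.9 0 0 0 0 1; 12.8 -6.8 0.2 0.1 0 0 1; 12.8 -6.8 0.2 0.1 0 0 1; 12.8 -6.8 0.2 0.1 0 0 1; 12.8 -6.8 0.2 0.1 0 0 1'
python3 - <<'E'
from h import *
snap("scene","s16");snap("top","t16")
a=cv2.imread("pics/t16.png")[180:260,190:290];b=cv2.imread("pics/s16.png")[160:240,170:270]
cv2.imwrite("pics/v16.png",cv2.resize(np.hstack([a,b]),None,fx=4,fy=4,interpolation=2))
go([467,192.7,84],trot(75,0))
E
```

```text
time: 17.5
tool_pos: [467.1, 191.8, 115.3]
tcp_rot: [-179.9, -0.0, 74.9]
ft_force: [-0.2, -0.4, -0.4]
finger_gap: 16.1
row [ 0.08 -0.07  3.17] [-0.  -0.1 -0.2] tcp [467.5 191.8 115.7] [-1.80e+02 -1.00e-01  7.48e+01] F [-0.2  0.1  0.2] gap 15.8 t 17.6
```

View pics/v16.png

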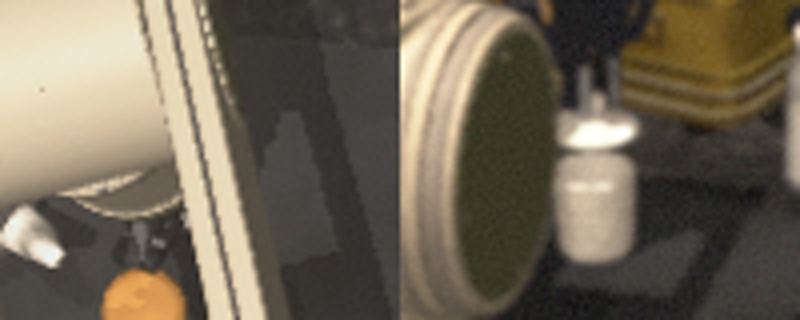

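Run:
```python
from h import *
a=cv2.imread("pics/s16.png")[180:232,200:240];cv2.imwrite("pics/v17.png",cv2.resize(a,None,fx=10,fy=10,interpolation=2))
g=cv2.GaussianBlur(cv2.cvtColor(cv2.imread("pics/s16.png"),cv2.COLOR_BGR2GRAY).astype(float),(0,0),.8)
def edge(v):
    p=np.diff(g[v]);i=222+np.argmin(p[222:236]);q=-p[i-1:i+2];return i+.5+(q[0]-q[2])/(2*(q[0]-2*q[1]+q[2])),p[i]
for v in range(186,224): print(v,np.round(edge(v),1),end=" ")
s=r.sense()["tool_pos"];t=np.linspace(0,2*np.pi,90)
def circ(x,y,z,R): return proj("scene",np.c_[x+R*np.cos(t),y+R*np.sin(t),0*t+z])
for h in(6,8,10):
    p=circ(s[0],s[1],s[2]-20.9+h,31);i=p[:,0].argmax();print("\nlid",h,p[i],p[:,1].max(),p[:,0].min())
for z in(60,40,20):
    p=circ(467,192.7,z,29);i=p[:,0].argmax();print("cup",z,p[i],p[:,0].min())
```

```text
186 [223.2  -6. ] 187 [225.7  -7.1] 188 [228.  -13.4] 189 [228.5 -23.2] 190 [228.7 -31.8] 191 [228.6 -41.3] 192 [228.4 -48.6] 193 [228.1 -48.5] 194 [227.6 -43.7] 195 [226.4 -33.3] 196 [225.2 -26. ] 197 [224.3 -20.5] 198 [225.3 -18.7] 199 [226.3 -23.8] 200 [227.2 -26.5] 201 [227.6 -29.2] 202 [227.8 -29.1] 203 [228.1 -29.2] 204 [228.2 -30. ] 205 [228.2 -30.4] 206 [228.2 -29.5] 207 [228.2 -29.1] 208 [228.2 -28.5] 209 [228.2 -28.5] 210 [228.1 -28.6] 211 [228.  -27.9] 212 [228. -27.] 213 [228.  -26.5] 214 [228.1 -27.1] 215 [228.1 -27.7] 216 [228.1 -28. ] 217 [228.  -27.9] 218 [227.8 -27.7] 219 [227.7 -27.1] 220 [227.6 -26.9] 221 [227.2 -26.1] 222 [226.5 -24.8] 223 [225.8 -21. ] 
lid 6 [228.66626164 191.51704096] 196.33199034301504 206.39282084219303

lid 8 [228.64571207 190.86632111] 195.66920674029694 206.3574316750383

lid 10 [228.62512591 190.21474043] 195.005528783497 206.32198110508273
cup 60 [227.99661215 204.60964292] 207.43720613891944
cup 40 [228.19992944 210.90187544] 207.77357468337334
cup 20 [228.39978518 217.11433691] 208.1043526500067
```

View pics/v17.png

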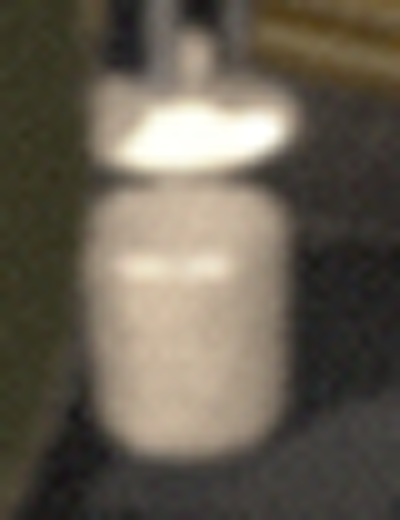

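Lid and cup edges match the predictions to about 0.2 px (0.4 mm). Lowering onto the cup, slowly.

```bash
python3 -m creep '0.1 -0.1 0.8 0 0 0 1; 0.1 -0.1 1.6 0 0 0 1; 0.1 -0.1 2.2 0 0 0 1; 0.1 -0.1 2.3 0 0 0 1; 0.1 -0.1 2.3 0 0 0 1'; python3 -c "
from h import *
go([467,192.5,84],trot(75,0))"
```

```text
time: 18.1
tool_pos: [466.4, 192.8, 92.1]
tcp_rot: [-179.9, -0.0, 74.8]
ft_force: [0.5, -0.2, -1.0]
finger_gap: 16.0
row [-0.02  0.06  0.81] [-0.1 -0.  -0.2] tcp [466.4 192.8  92.1] [-179.9   -0.    74.8] F [ 0.5 -0.2 -1. ] gap 16.0 t 18.1
```

```bash
python3 -m creep '0 0.04 0.1 0 0 0 1; 0 0.04 0.2 0 0 0 1; 0 0.04 0.3 0 0 0 1; 0 0.04 0.35 0 0 0 1; 0 0.04 0.35 0 0 0 1'
```

```text
time: 18.6
tool_pos: [466.8, 192.8, 88.6]
tcp_rot: [-179.9, -0.0, 74.8]
ft_force: [1.1, -0.6, -0.7]
finger_gap: 15.5
```

No contact force, and the ring is already below rim level. Continuing.

```bash
python3 -m creep '0 0 0.1 0 0 0 1; 0 0 0.2 0 0 0 1; 0 0 0.3 0 0 0 1; 0 0 0.4 0 0 0 1; 0 0 0.4 0 0 0 1'; python3 -m creep '0 0 0.04 0 0 0 1; 0 0 0.08 0 0 0 1; 0 0 0.08 0 0 0 1'
```

```text
time: 19.1
tool_pos: [466.6, 192.7, 84.4]
tcp_rot: [-179.9, -0.0, 74.8]
ft_force: [0.1, -0.5, -0.1]
finger_gap: 16.3
time: 19.4
tool_pos: [466.6, 192.7, 83.5]
tcp_rot: [-179.9, -0.0, 74.8]
ft_force: [0.6, 0.3, -1.4]
finger_gap: 16.0
```

```bash
python3 -m creep '0 0 0.04 0 0 0 1; 0 0 0.08 0 0 0 1; 0 0 0.08 0 0 0 1'
```

```text
time: 19.7
tool_pos: [466.9, 192.8, 83.3]
tcp_rot: [-179.9, -0.0, 74.8]
ft_force: [-2.1, -0.8, 4.7]
finger_gap: 15.7
```

It touches down at TCP z 83.3 (83.9 expected for fully home) with about 5 N. Looking before I let go.

Run:
```python
from h import *
snap("scene","s18")
a=cv2.imread("pics/s18.png")[180:240,195:245];cv2.imwrite("pics/v18.png",cv2.resize(a,None,fx=9,fy=9,interpolation=2))
```

```text
(no output)
```

View pics/v18.png

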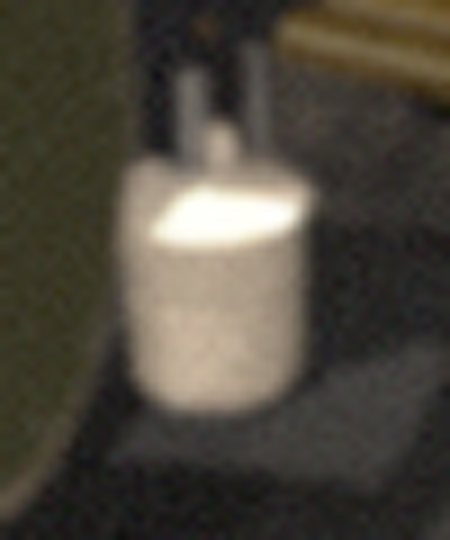

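The lid sits level on the cup with no gap, its rim at (220,240) closing on the body. Opening, then withdrawing straight up.

```bash
python3 -m creep '0 0 0 0 0 0 2; 0 0 0 0 0 0 2.6; 0 0 0 0 0 0 3.4; 0 0 0 0 0 0 4; 0 0 0 0 0 0 4; 0 0 0 0 0 0 4'; python3 -m creep '0 0 -0.5 0 0 0 4; 0 0 -1.5 0 0 0 4; 0 0 -3 0 0 0 4; 0 0 -6 0 0 0 4; 0 0 -9 0 0 0 4; 0 0 -12 0 0 0 4; -4 0 -15 0 0 0 4; -9 2 -16 0 0 0 4; -14 4 -16 0 0 0 4; -19 6 -16 0 0 0 4; -24 8 -16 0 0 0 4; -28 9 -16 0 0 0 4; -32 9 -16 0 0 0 4; -32 9 -16 0 0 0 4; -32 9 -16 0 0 0 4'
python3 - <<'E'
from h import *
snap("scene","s19");snap("top","t19")
a=cv2.imread("pics/t19.png")[180:260,190:290];b=cv2.imread("pics/s19.png")[170:250,170:270]
cv2.imwrite("pics/v19.png",cv2.resize(np.hstack([a,b]),None,fx=4,fy=4,interpolation=2))
E
```

```text
time: 20.35
tool_pos: [466.8, 192.8, 83.2]
tcp_rot: [-179.9, -0.0, 74.8]
ft_force: [0.1, 0.7, -0.9]
finger_gap: 39.8
time: 21.85
tool_pos: [469.9, -140.8, 244.3]
tcp_rot: [180.0, -0.0, 74.6]
ft_force: [0.0, 0.3, 0.0]
finger_gap: 40.2
```

View pics/v19.png

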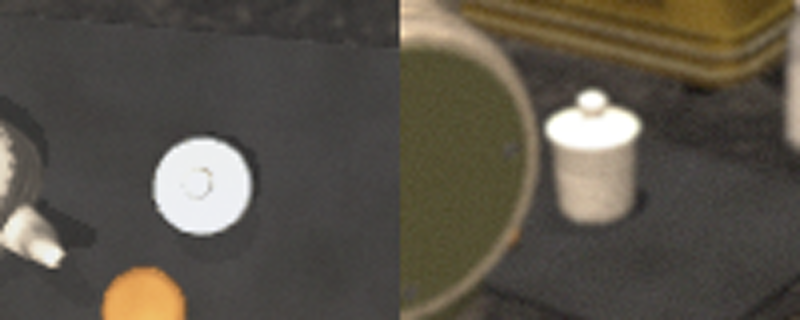

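View pics/t19.png

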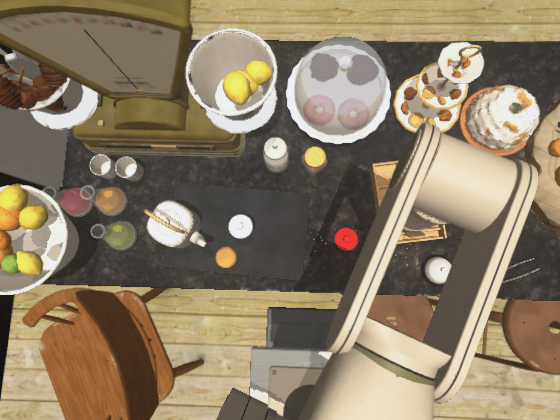

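The lid is on the cup at top (240,226), level, and the cup and the other items haven't moved. One quick numeric check, then I hand in.

Run:
```python
from h import *
p=lidpts((467,192.7,79),(1e-6,0,1))
draw("pics/t19.png","top",p,(220,205,260,245),8,"pics/x1.png");draw("pics/s19.png","scene",p,(200,185,240,225),8,"pics/x2.png")
cv2.imwrite("pics/v20.png",np.hstack([cv2.imread("pics/x1.png"),cv2.imread("pics/x2.png")]))
```

```text
(no output)
```

View pics/v20.png

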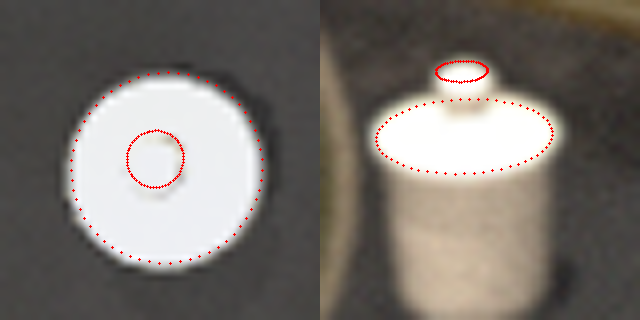

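The predicted "home" pose (level, centre 10 mm above the cup rim) matches the rim and knob in both views. Handing in.

```bash
python3 -c "
from bench import r
print(r.hand_in())"
```

```text
the job is handed in; nothing more can be done
None
```

The cup is covered with its own lid, and the job was handed in at about 22 s of the 50 s allowed.

- **What I did:** I took the 62 mm lid from the front compartment, gripping it across the rim, and let go of it flat on the bare end of the slate with its knob up. Then I gripped it by the knob and lowered it onto the cup. It touched down with about 5 N at the expected height (tool point at z 83.3 mm, 83.9 expected) before I opened the fingers and withdrew.
- **Last checks:** In both camera views the lid sits level, and its rim and knob match the fully home pose. The cup stands where it was. I saw no change to the other items on and around the slate.
- **Problems and gaps:**
  - My first approach for laying the lid down ran into the joint 3 limit, so I changed the tool heading.
  - The finger opening read about 2 mm under the true lid sizes throughout.
  - In the last top view the arm hid part of the bin, so the other two lids weren't fully checked at the end. I felt no contact with them during the reach.

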